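# Put a fresh roll into the label printer

### The job

The label printer is out of labels. Swing its cover up and back until it stays open by itself, then lay the long roll, the one that fills the space between the guides, on its side in the printer's roll trough; set it down in there rather than dropping it. Leave the cover open for threading the labels, and leave the short roll and the other things where they stand.

Things in the scene. Friction and masses are not known exactly. Their poses are not given: they have to be found in the camera images.
- printer: White desktop label printer, 170 mm deep (x), 132 wide (y), 98 high with cover shut; stands fast. Origin: centre of its underside; x points from its front (sloped panel) to its back, y left, z up. Lower part 46 mm high, its open V trough runs along y and carries the roll on its round side, lowest line 34 mm above the work surface. Around the trough only the guides rise above 50 mm.
- bay (a point): Centre of the roll when it lies properly in the V trough: 3 mm ahead of the printer's origin, 58 mm above the work surface; printer's axes. At the trough's two ends stand grey roll guides, 85 mm apart inside, 40 mm long (x), 4 mm thick, tops 76 mm above the work surface and leaning outward; the roll's flat ends go between them. Fingers have room before and behind the roll.
- cover (a joint): Angle of the printer's cover: 0 shut, growing as it swings up and back, stop at 1.9. It weighs 160 g; it falls shut below about 1.15 and falls back against its stop beyond about 1.2.
- cover_hinge (a point): Middle of the cover's hinge line, at the printer's back (82 mm behind its origin, 50 mm above the work surface); the line runs along the printer's y. The cover is a shell 140 mm long and 48 mm deep; open, it stands up to 210 mm above the work surface.
- cover_tab (a point): Centre of the cover's grey finger tab, which stands out 18 mm from the middle of the cover's front edge over the sloped panel; 30 mm wide (along the printer's y), 12 mm thick. With the cover shut it is 63 mm above the work surface, 151 mm ahead of the hinge line and 13 mm above it; it moves with the cover.
- long_roll: Roll of white labels, 48 mm in diameter and 80 mm long, 130 g or so, standing on a flat end on the work surface. Origin: centre of the end it stands on; z is the roll's axis. A push near its top tips it over; lower down it slides. Cleaning bottles up to 0.3 m high stand left of y = 0.03 m.
- long_roll_mid (a point): Centre of the long roll, 40 mm along its axis from its origin.
- short_roll: A second white roll, 48 mm in diameter but only 57 mm long, for another printer; it also stands on end. Origin: centre of its foot. Stays where it is. The two rolls stand between bottles and printer, one near the front (x about 0.45 m, y about -0.02), one farther back (x about 0.56, y about -0.13); which is which changes. The surface before the hind one and right of the front one is free.
- desk_timer: White desk timer, 34 x 68 x 63 mm, at the back, between printer and bottles. Stays where it is. The wall behind is at x = 0.74 m, the wall on the right at y = -0.48 m.
- note_pad: Yellow pad of sticky notes, 76 x 76 x 21 mm, front right corner. Stays where it is.
- specimen_cup: White specimen cup with a screw lid, 61 mm wide, 62 mm high, near the front edge, before the printer. Stays where it is.
Not all that is in view belongs to the job. What is shaped like the long_roll but green is not meant.

How it is judged:
By the outcome, as a careful person would: the job done as asked, in the order asked, and still so for the second after the job is handed in, with the robot touching nothing.
It also fails if it takes over 67 s, if anything falls off the work surface, if the arm or the gripper's body presses on something with over 40 N, if the wrist force passes 120 N, or if a joint passes its speed limit or range.

### The arm

A 7-joint arm with a two-finger parallel gripper is mounted at the origin on a cart in front of the work surface, level with it; the furniture and walls round the work are solid. World frame = base frame: x ahead of the robot, y to its left, z up, the work surface at z = 0. Lengths are in m, angles in rad, forces in N, time in s.
With the tool pointing down it reaches from about 0.425 to 1.025 m from the base axis. Payload 9.4 kg.
Tool frame: the origin (TCP) lies on the mounting face of the last link; the fingertips stand 186 mm ahead of it and the grasp point (between the pads) lies 167 mm ahead of it; z points along the fingers, y is the line along which they close (so a half turn about z gives the same grasp; the last joint's range is limited). The gripper opens to 93 mm and grips with 3 to 60 N. Pads are 15 mm wide; open, the fingers measure 128 mm over their backs; the gripper's body (75 mm by 188 mm) begins 65 mm behind the grasp point.
Start: joints at [-1.199, 0.599, -0.003, 1.599, 0.002, 0.943, -0.08], TCP at [0.315, 0.653, 0.405] pointing down, gripper open.
Joint ranges: [-2.57, 2.57], [-0.35, 1.97], [-1.29, 1.29], [0.11, 2.56], [-1.05, 4.19], [0.11, 1.86], [-2.63, 2.63]. Speed limits (rad/s): [2.22, 2.22, 3.01, 3.01, 3.14, 3.14, 3.14].

### API

Orientations are given as a rotation vector (axis times angle).
In Python, from workcell import env gives the robot as it stands. The module is installed in compiled form; this text tells all that it offers.
- The arm moves only by the tool step_arm, never from a script. Its argument "increments" is a list of rows, each a list of 4 numbers: the shift along the tool's x, y, z in mm, then the turn about the tool's z in rad. In form: [[dx, dy, dz, roll], ...]. A call has 1 to 5 rows; each row is the pose to reach, as a shift and turn from the pose commanded when the call began, along the tool's axes at that moment; what a row does not reach only later rows make up. A row lasts 1/10 s, in which the tool goes at most 50 mm and 8.59 degrees, less where a joint would pass 70% of its speed; a pose out of reach is approached as far as the arm can. A call with a gripper value outside its range is refused whole. "gripper" is the opening, from -1 (shut) to 1 (fully open), set as the call begins (left out, the last holds). The fingers move at their own pace and stop on an object; "newtons" is the grip in N (left out, the last holds). Time passes only in rows, so rows that repeat a pose let the fingers close. It gives the time, the measured TCP pose, the force, the opening and the grip force at its end, in the units of the state.
- env.get_state(): the state, without advancing time (a new reading comes with each control period).
- env.camera(name): name is "scene" or "top"; returns a dict with "pixels" (420x560x3 uint8, red, green, blue), "K" (3x3 intrinsics, pixels), "world_to_cam" (4x4, takes a point from world to camera coordinates). Camera axes: x right, y down, z forward; pixel columns grow to the right and rows downward; lengths in m; the calibration is good to about 2 mm. A picture is of the moment at which its call begins. There is no depth.
- env.finish_job(): hands the job in; it is judged then, once.
Trained networks look in a picture, given as the dict that the camera call returned (one of the last four; its "shot" number tells which), for a name from the list of things; names that differ only in an ending like _2 or _b are one class to them, and where a whole thing is asked for, a point or a joint stands for the part that bears it (a point fixed in the world has none). Each returns a list of dicts, best first, with "conf" (0 to 1); they miss things now and then, are a little off and sometimes report something else, mostly with a low value. They report only what shows in the picture. A call takes as long as a camera call. They do not tell look-alikes from the thing itself.
- env.boxes_of(picture, target): "at" ([x, y, z] in m, in world coordinates, good to about 4 mm: the middle of the surface that is visible of it).
The state is a dict: "t": time; "joints": joint angles; "joint_vel": joint speeds; "effort": joint torques, N m; "tcp_pos": TCP position; "orientation": TCP orientation; "force": force on the tool from outside, world axes, zero at the start; "moment": the same for the moment, N m; "grip_width": finger opening in m; "grasp_force": force on a finger pad.
Only numpy, scipy, OpenCV 4.12 (cv2) and the standard library are available. Lean on these libraries where they do the work, as an engineer would, in place of code of your own. Each camera call takes 0.05 s, during which the arm holds its last target. There are 200 camera calls.

## Working session

There is one attempt and no reset: what is moved stays moved. The work goes in short steps, Python scripts to look and compute and a tool call to move; the robot and the scene stay as the last step left them, time stands still between calls to the robot, and variables do not carry over. Pictures are saved under pics/ and viewed, at most 10 in all, crops included, and the job is handed in when it is done.

Besides the shell and the picture viewer there is one more tool, called after "Emit:" as name(argument=value, ...), one argument or row to a line, values as JSON. step_arm: Moves the arm, as the interface text tells. Its arguments: {"type":"object","properties":{"increments":{"type":"array"},"gripper":{"type":"number"},"newtons":{"type":"number"}},"required":["increments"]}

```bash
mkdir -p pics
cat > h.py <<'E'
from workcell import env
import numpy as np, cv2
from scipy.spatial.transform import Rotation as R
def save(p,n): cv2.imwrite('pics/'+n,cv2.cvtColor(p['pixels'],cv2.COLOR_RGB2BGR))
def proj(p,X):
    c=p['world_to_cam']@np.r_[X,1]; u=p['K']@c[:3]; return (u[:2]/u[2]).round(1)
def ray(p,uv,z):
    W=np.linalg.inv(p['world_to_cam']); d=W[:3,:3]@np.linalg.inv(p['K'])@np.r_[uv,1]; o=W[:3,3]
    return (o+d*(z-o[2])/d[2]).round(4)
E
python3 - <<'E'
from h import *
s=env.get_state(); print(s['t'],s['tcp_pos'],s['orientation'],s['grip_width']); print(R.from_rotvec(s['orientation']).as_matrix().round(3))
for n in ['scene','top']:
    p=env.camera(n); save(p,n+'1.png')
    for t in ['printer','cover_tab','cover','long_roll','short_roll','desk_timer','specimen_cup','note_pad']:
        for b in env.boxes_of(p,t)[:3]: print(n,t,b['conf'],np.round(b['at'],4),proj(p,b['at']))
E
```

```text
0.0 [0.31444809 0.65303284 0.40387404] [-6.98851417e-01 -3.06266180e+00  2.40275770e-03] 0.09316011998472144
[[-0.901  0.434 -0.001]
 [ 0.434  0.901 -0.001]
 [-0.    -0.002 -1.   ]]
scene printer 0.55 [ 0.5174 -0.3039  0.0991] [332.  214.1]
scene cover_tab 0.68 [ 0.537  -0.3091  0.1008] [331.7 204.2]
scene cover 0.75 [ 0.5353 -0.3114  0.1024] [333.3 204.2]
scene long_roll 0.67 [ 0.6202 -0.0624  0.0743] [193.9 200.8]
scene long_roll 0.58 [ 0.456  -0.0123  0.076 ] [177.4 284. ]
scene short_roll 0.87 [ 0.5476 -0.1272  0.0559] [234.9 231. ]
scene desk_timer 0.62 [ 0.6975 -0.0331  0.0426] [176.9 181.4]
scene specimen_cup 0.82 [ 0.3608 -0.2861  0.064 ] [346.7 303.3]
scene note_pad 0.79 [ 0.3675 -0.4112  0.0132] [406.8 295. ]
top printer 0.59 [ 0.5387 -0.3119  0.1023] [316.3 209.7]
top cover_tab 0.7 [ 0.5429 -0.3126  0.0946] [316.1 208.3]
top cover_tab 0.43 [ 0.4611 -0.0189  0.0779] [180.5 247.3]
top cover 0.94 [ 0.5473 -0.3123  0.1006] [316.3 205.8]
top long_roll 0.57 [ 0.6265 -0.0674  0.0797] [204.2 172.4]
top long_roll 0.34 [ 0.3633 -0.2879  0.0574] [304.6 291.8]
top short_roll 0.78 [ 0.5502 -0.1315  0.0581] [233.7 207.9]
top short_roll 0.69 [ 0.367  -0.4133  0.0124] [356.9 289. ]
top desk_timer 0.83 [ 0.7026 -0.0442  0.0402] [197.1 144.6]
top specimen_cup 0.69 [ 0.3644 -0.2929  0.0551] [306.8 291.3]
top note_pad 0.97 [ 0.371  -0.4123  0.0122] [356.4 287.3]
```

View pics/scene1.png

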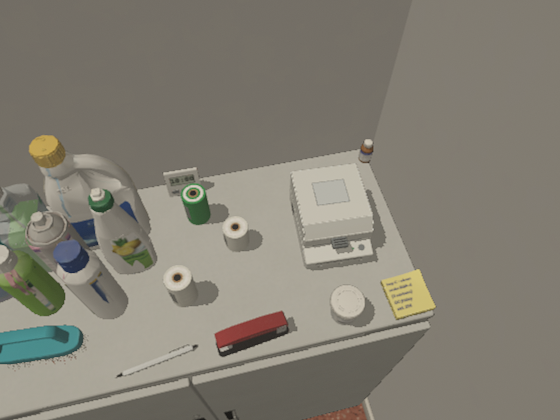

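View pics/top1.png

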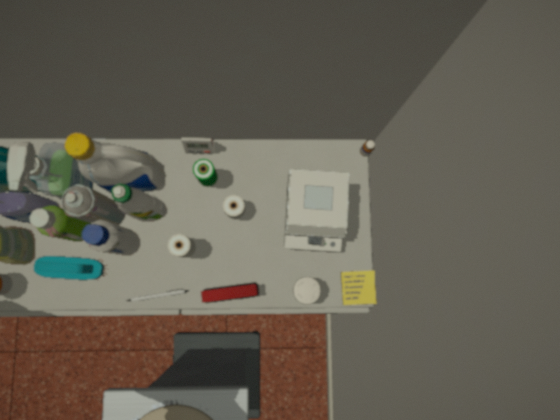

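The scene view shows the front roll at (180,285), which is taller, and the hind roll at (235,233), which is shorter. So the long roll is the front one. The green look-alike is at (196,204). The printer is at (332,215) with its tab at about (342,243). I'll enlarge the printer to get its yaw.

Run:
```python
from h import *
a=cv2.imread('pics/top1.png')[160:260,270:370]; b=cv2.imread('pics/scene1.png')[155:275,280:380]
cv2.imwrite('pics/crop1.png',np.hstack([cv2.resize(a,(400,480),interpolation=2)*1,cv2.resize(b,(400,480),interpolation=2)]))
```

```text
(no output)
```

View pics/crop1.png

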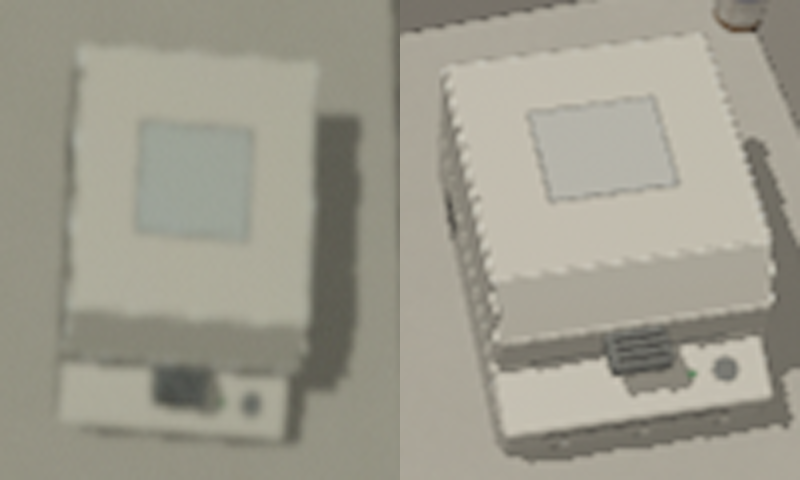

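Run:
```python
from h import *
p=env.camera('top'); q=env.camera('scene')
c=[ray(p,uv,.098) for uv in [(290,170.4),(349.5,173.75),(288,224.6),(346,227.5)]]
print(c); 
f=(c[0]+c[1])/2-(c[2]+c[3])/2; l=(c[0]+c[2])/2-(c[1]+c[3])/2
print('yaw',np.arctan2(f[1],f[0]),np.arctan2(-l[0],l[1]),np.linalg.norm(f),np.linalg.norm(l),np.mean(c,0))
# scene corners: crop px/4
c=[ray(q,(280+u/4,155+v/4),.098) for u,v in [(48,68),(302,35),(96,280),(370,245)]]
f=(c[0]+c[1])/2-(c[2]+c[3])/2; l=(c[0]+c[2])/2-(c[1]+c[3])/2
print('scene yaw',np.arctan2(f[1],f[0]),np.arctan2(-l[0],l[1]),np.linalg.norm(f),np.linalg.norm(l),np.mean(c,0))
# LCD rect
c=[ray(q,(280+u/4,155+v/4),.098) for u,v in [(128,112),(255,97),(150,200),(279,183)]]
print('lcd',np.mean(c,0)); print('lcdtop',np.mean([ray(p,(270+u/4,160+v/4.8),.098) for u,v in [(140,120),(254,128),(134,232),(248,241)]],0))
print('tab',ray(p,(315.25,240.4),.069),ray(p,(315.25,240.4),.063),ray(q,(340,243),.066))
print('bot front',ray(p,(285,247.5),.03),ray(p,(342,251.7),.03))
def tri(a,b):
    A=[]
    for P,(u,v) in((p,a),(q,b)):
        M=P['K']@P['world_to_cam'][:3]; A+= [u*M[2]-M[0],v*M[2]-M[1]]
    A=np.array(A); return np.linalg.lstsq(A[:,:3],-A[:,3],rcond=None)[0].round(4)
print('tri tab',tri((315.25,240.4),(340,243)))
for n,P in(('top',p),('scene',q)):
    for t in('cover_tab','long_roll_mid','long_roll','short_roll'):
        print(n,t,[(b['conf'],np.round(b['at'],4)) for b in env.boxes_of(P,t)][:3])
```

```text
[array([ 0.6265, -0.2566,  0.098 ]), array([ 0.619 , -0.3874,  0.098 ]), array([ 0.5071, -0.2508,  0.098 ]), array([ 0.5002, -0.3759,  0.098 ])]
yaw -0.07250074604224549 -0.056212698086239896 0.11941370315001539 0.12815241901735605 [ 0.5632   -0.317675  0.098   ]
scene yaw -0.06818881886015382 -0.07534379829026783 0.12108138791738392 0.12620805243723557 [ 0.56245  -0.315625  0.098   ]
lcd [ 0.565625 -0.31615   0.098   ]
lcdtop [ 0.566075 -0.317875  0.098   ]
tab [ 0.4752 -0.3123  0.069 ] [ 0.4757 -0.313   0.063 ] [ 0.4733 -0.3093  0.066 ]
bot front [ 0.4626 -0.2472  0.03  ] [ 0.4522 -0.378   0.03  ]
tri tab [ 0.4765 -0.3124  0.0586]
top cover_tab [(0.65, array([ 0.5466, -0.312 ,  0.0947])), (0.27, array([ 0.5401, -0.314 ,  0.0967]))]
top long_roll_mid [(0.89, array([ 0.6274, -0.0662,  0.0761])), (0.6, array([ 0.4642, -0.0215,  0.0779]))]
top long_roll [(0.91, array([ 0.6262, -0.0652,  0.0808])), (0.85, array([ 0.4617, -0.0179,  0.0783]))]
top short_roll [(0.98, array([ 0.5508, -0.1293,  0.0569]))]
scene cover_tab [(0.74, array([ 0.5364, -0.307 ,  0.0997]))]
scene long_roll_mid [(0.84, array([ 0.453 , -0.0197,  0.0831])), (0.82, array([ 0.6173, -0.0635,  0.069 ])), (0.23, array([ 0.6998, -0.0305,  0.0428]))]
scene long_roll [(0.85, array([ 0.6202, -0.066 ,  0.0735])), (0.74, array([ 0.4582, -0.0137,  0.0777]))]
scene short_roll [(0.7, array([ 0.5488, -0.1256,  0.0556])), (0.59, array([ 0.3699, -0.4097,  0.0117]))]
```

Emit:
step_arm(
  increments=[
    [0, 0, -50, -0.13],
    [0, 0, -100, -0.26],
    [0, 0, -125, -0.381],
  ],
  gripper=1,
)

```text
t: 1.7
tcp_pos: [0.3147, 0.6534, 0.5346]
orientation: [0.098, 3.138, 0.008]
force: [1.0, 1.2, 0.9]
grip_width: 0.0935
grasp_force: 0.0
```

Emit:
step_arm(
  increments=[
    [-20, -44, 0, 0],
    [-40, -88, 0, 0],
    [-60, -132, 0, 0],
    [-80, -176, 0, 0],
    [-100, -220, 0, 0],
  ],
)

```text
t: 2.2
tcp_pos: [0.3998, 0.4249, 0.5299]
orientation: [0.106, 3.139, 0.0]
force: [1.1, 1.0, 0.4]
grip_width: 0.0933
grasp_force: 0.0
```

Emit:
step_arm(
  increments=[
    [-20, -44, 0, 0],
    [-40, -88, 0, 0],
    [-60, -132, 0, 0],
    [-80, -176, 0, 0],
    [-100, -220, 0, 0],
  ],
)

```text
t: 2.7
tcp_pos: [0.4845, 0.1987, 0.5301]
orientation: [0.106, 3.139, 0.001]
force: [0.2, -0.1, -0.6]
grip_width: 0.0934
grasp_force: 0.0
```

Emit:
step_arm(
  increments=[
    [-2, -48, 0, 0],
    [-4, -96, 0, 0],
    [-6, -144, 0, 0],
    [-8, -192, 0, 0],
    [-10, -240, 0, 0],
  ],
)

```text
t: 3.2
tcp_pos: [0.4775, -0.0414, 0.5301]
orientation: [0.106, 3.139, 0.0]
force: [1.0, -0.2, 0.0]
grip_width: 0.0927
grasp_force: 0.0
```

Emit:
step_arm(
  increments=[
    [-2, -45, 20, 0],
    [-4, -90, 40, 0],
    [-6, -135, 60, 0],
    [-8, -180, 80, 0],
    [-10, -225, 100, 0],
  ],
)

```text
t: 3.7
tcp_pos: [0.4725, -0.2663, 0.4293]
orientation: [0.106, 3.139, -0.0]
force: [0.7, 0.2, 0.5]
grip_width: 0.0932
grasp_force: 0.0
```

Emit:
step_arm(
  increments=[
    [-1, -30, 30, 0],
    [-1, -44, 70, 0],
    [-1, -44, 110, 0],
    [-1, -44, 130, 0],
    [-1, -44, 130, 0],
  ],
  gripper=0.1,
)

```text
t: 4.2
tcp_pos: [0.4702, -0.3084, 0.2972]
orientation: [-0.107, -3.135, -0.003]
force: [-0.2, 0.2, 0.8]
grip_width: 0.0578
grasp_force: 0.0
```

Run:
```python
from h import *
s=env.get_state(); print(s['t'],s['tcp_pos'],s['orientation'],s['grip_width'],s['joints'])
p=env.camera('top'); q=env.camera('scene')
a=p['pixels'][160:280,240:380];b=q['pixels'][130:250+30,270:410]
cv2.imwrite('pics/c2.png',cv2.cvtColor(np.hstack([cv2.resize(a,(400,343)),cv2.resize(b,(400,343))]),cv2.COLOR_RGB2BGR))
```

```text
4.2 [ 0.47017705 -0.30836696  0.29718216] [-0.10686474 -3.13545267 -0.00331494] 0.057781907170274094 [ 0.3510471   0.56119069  0.18656945  2.07551557 -0.19768044  0.52607201
  2.18416491]
```

View pics/c2.png

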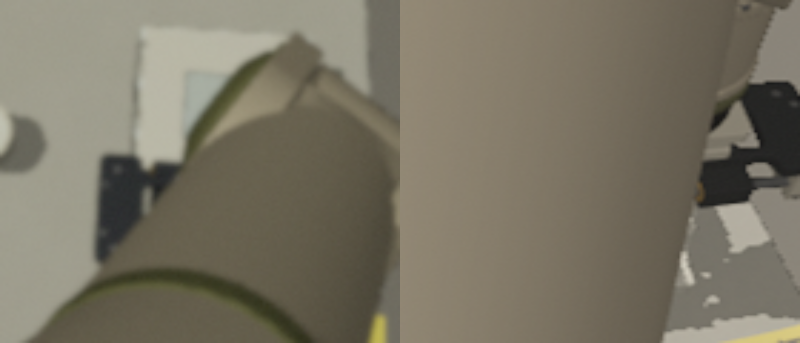

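The arm hides the printer in both views: the top view shows only the cover's corner and gripper at (130,190). I'll go by the measurements and descend around the tab while watching the force.

Emit:
step_arm(
  increments=[
    [0, -1, 20, 0],
    [0, -1, 40, 0],
    [0, -1, 58, 0],
    [0, -1, 58, 0],
  ],
)

```text
t: 4.7
tcp_pos: [0.471, -0.3094, 0.2418]
orientation: [-0.106, -3.14, -0.0]
force: [-0.7, 0.8, -0.1]
grip_width: 0.0514
grasp_force: 0.0
```

Emit:
step_arm(
  increments=[
    [0, 0, 0, 0],
    [0, 0, 0, 0],
    [0, 0, 0, 0],
    [0, 0, 0, 0],
    [0, 0, 0, 0],
  ],
  gripper=-1,
  newtons=20,
)

```text
t: 5.2
tcp_pos: [0.4712, -0.309, 0.2429]
orientation: [0.106, 3.138, 0.001]
force: [0.5, 4.1, 7.5]
grip_width: 0.0293
grasp_force: 20.0
```

Emit:
step_arm(
  increments=[
    [-4, 0, -22, 0],
    [-11, 0, -44, 0],
    [-21, 0, -64, 0],
    [-34, 0, -83, 0],
    [-49, 0, -99, 0],
  ],
)

```text
t: 5.7
tcp_pos: [0.5194, -0.3123, 0.3422]
orientation: [-0.106, -3.139, -0.001]
force: [2.4, 1.9, -4.3]
grip_width: 0.0298
grasp_force: 20.0
```

Run:
```python
from h import *
s=env.get_state(); print(s['t'],s['tcp_pos'],s['force'],s['grip_width'],s['grasp_force'])
q=env.camera('scene');p=env.camera('top')
save(q,'s3.png'); cv2.imwrite('pics/c3.png',cv2.cvtColor(np.hstack([cv2.resize(x['pixels'][100:280,230:410],(400,400)) for x in(p,q)]),cv2.COLOR_RGB2BGR))
```

```text
5.7 [ 0.51944871 -0.31231679  0.34218999] [ 2.38071799  1.91756309 -4.26459556] 0.0297596555070022 19.99904215335846
```

View pics/c3.png

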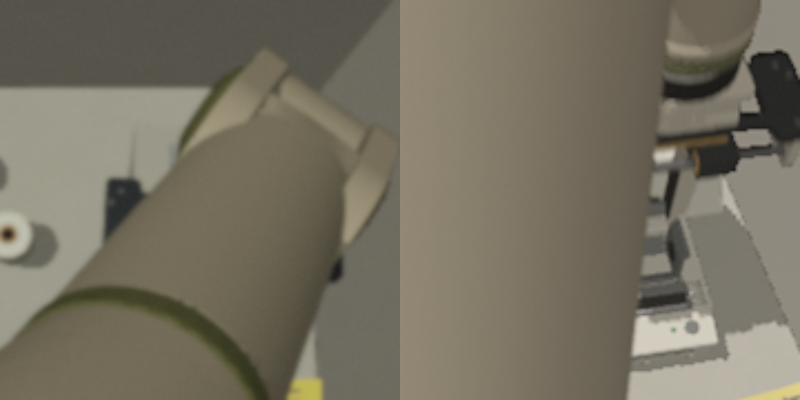

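The scene crop shows the trough opening up below the lifted cover, around (670,250). The tab is still in the grip, so I'll continue the arc.

Emit:
step_arm(
  increments=[
    [-18, 0, -14, 0],
    [-38, 0, -25, 0],
    [-59, 0, -33, 0],
    [-82, 0, -38, 0],
    [-104, 0, -40, 0],
  ],
)

```text
t: 6.3
tcp_pos: [0.6242, -0.3194, 0.3827]
orientation: [0.106, 3.138, 0.001]
force: [-0.4, 1.7, -0.4]
grip_width: 0.0301
grasp_force: 20.0
```

Emit:
step_arm(
  increments=[
    [-10, 0, 1, 0],
    [-20, 0, 2, 0],
    [-20, 0, 2, 0],
  ],
)

```text
t: 6.6
tcp_pos: [0.6454, -0.3206, 0.3809]
orientation: [0.104, 3.135, -0.001]
force: [1.3, 2.9, 11.1]
grip_width: 0.0294
grasp_force: 20.0
```

Emit:
step_arm(
  increments=[
    [0, 0, 0, 0],
    [0, 0, 0, 0],
    [0, 0, 0, 0],
  ],
  gripper=0.2,
)

```text
t: 6.9
tcp_pos: [0.6429, -0.3214, 0.3786]
orientation: [-0.107, -3.139, 0.0]
force: [-0.2, 0.6, 0.0]
grip_width: 0.049
grasp_force: 0.0
```

Emit:
step_arm(
  increments=[
    [0, 0, -20, 0],
    [0, 0, -50, 0],
    [0, 0, -80, 0],
    [0, 0, -80, 0],
  ],
)

```text
t: 7.3
tcp_pos: [0.6435, -0.3222, 0.4631]
orientation: [0.107, 3.134, -0.004]
force: [1.2, -0.0, 0.2]
grip_width: 0.0558
grasp_force: 0.0
```

Emit:
step_arm(
  increments=[
    [20, 28, 0, 0.14],
    [40, 57, 0, 0.28],
    [60, 85, 0, 0.42],
    [80, 113, 0, 0.56],
    [100, 140, 0, 0.7],
  ],
)

```text
t: 7.8
tcp_pos: [0.5518, -0.1738, 0.4581]
orientation: [-1.185, -2.909, 0.0]
force: [0.6, 0.5, 0.4]
grip_width: 0.056
grasp_force: 0.0
```

Run:
```python
from h import *
s=env.get_state(); print(s['t'],s['tcp_pos'],s['orientation'],s['force'],s['joints'][6])
q=env.camera('scene');p=env.camera('top')
print([(b['conf'],np.round(b['at'],3)) for x in(p,q) for b in env.boxes_of(x,'cover_tab')[:2]])
for n,P,(u0,u1,v0,v1) in(('top1',p,(168,194,230,260)),('scene1',q,(162,200,264,310))):
    im=cv2.imread(f'pics/{n}.png').astype(int)[v0:v1,u0:u1]
    B=(im[...,2]-im[...,0]>25)&(im.sum(2)<420); v,u=np.nonzero(B); print(n,B.sum(), u.mean()+u0,v.mean()+v0, ray(P,(u.mean()+u0,v.mean()+v0),.08))
o=[cv2.resize(cv2.cvtColor(p['pixels'],cv2.COLOR_RGB2BGR)[100:280,150:390],(533,400)),cv2.resize(cv2.imread('pics/scene1.png')[250:320,150:210],(260,400))]
cv2.imwrite('pics/c4.png',np.hstack(o))
```

```text
7.8 [ 0.5518284  -0.17375206  0.45805036] [-1.18506016e+00 -2.90851015e+00  6.04653317e-05] [0.5684104  0.48522073 0.41491128] 1.244517836905029
[(0.79, array([ 0.668, -0.327,  0.079])), (0.56, array([ 0.674, -0.338,  0.081]))]
top1 46 178.3695652173913 244.54347826086956 [ 0.467  -0.0146  0.08  ]
scene1 38 176.94736842105263 276.9736842105263 [ 0.4672 -0.0136  0.08  ]
```

View pics/c4.png

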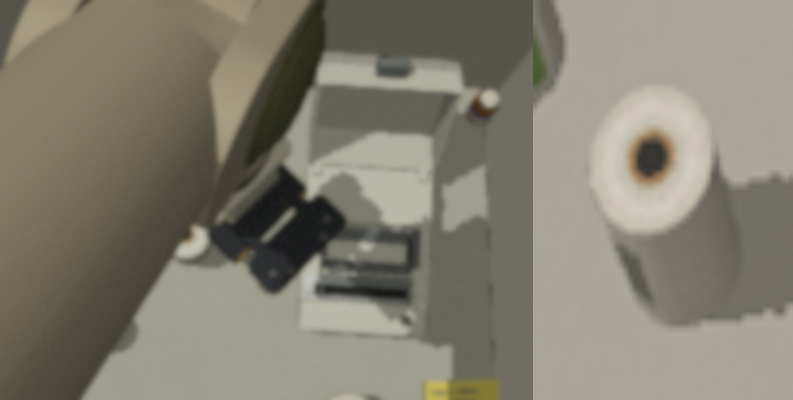

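The cover stands open: its tab is at (394,67) in the crop and the trough with its guides at (370,260). The roll's bore in the scene crop, at (651,158), puts the long roll at (0.466, -0.014), and both cameras agree.

Emit:
step_arm(
  increments=[
    [29, 9, 0, 0.145],
    [58, 18, 0, 0.29],
    [87, 27, 0, 0.435],
    [116, 36, 0, 0.58],
    [145, 45, 0, 0.725],
  ],
  gripper=1,
)

```text
t: 8.5
tcp_pos: [0.4801, -0.0421, 0.4586]
orientation: [2.139, 2.299, -0.001]
force: [1.7, 0.7, -0.8]
grip_width: 0.0903
grasp_force: 0.0
```

Emit:
step_arm(
  increments=[
    [21, 21, 0, 0.145],
    [21, 21, 0, 0.145],
    [21, 21, 0, 0.145],
  ],
)

```text
t: 8.8
tcp_pos: [0.5001, -0.0196, 0.4586]
orientation: [2.291, 2.148, -0.001]
force: [-0.7, -0.9, 0.6]
grip_width: 0.0929
grasp_force: 0.0
```

Emit:
step_arm(
  increments=[
    [3, -17, 0, 0],
    [3, -34, 20, 0],
    [3, -34, 60, 0],
    [3, -34, 100, 0],
    [3, -34, 140, 0],
  ],
)

```text
t: 9.3
tcp_pos: [0.4656, -0.0154, 0.3176]
orientation: [2.293, 2.146, 0.001]
force: [1.5, 0.3, 0.1]
grip_width: 0.093
grasp_force: 0.0
```

Emit:
step_arm(
  increments=[
    [0, 0, 30, 0],
    [0, 0, 60, 0],
    [0, 0, 83, 0],
    [0, 0, 83, 0],
  ],
)

```text
t: 9.7
tcp_pos: [0.4652, -0.0158, 0.2336]
orientation: [-2.294, -2.143, 0.005]
force: [-0.0, 0.3, 0.2]
grip_width: 0.0928
grasp_force: 0.0
```

Emit:
step_arm(
  increments=[
    [0, 0, 0, 0],
    [0, 0, 0, 0],
    [0, 0, 0, 0],
    [0, 0, 0, 0],
    [0, 0, 0, 0],
  ],
  gripper=-1,
  newtons=4,
)

```text
t: 10.2
tcp_pos: [0.4657, -0.0137, 0.2363]
orientation: [2.293, 2.146, 0.001]
force: [-0.7, 0.6, -0.3]
grip_width: 0.0576
grasp_force: 0.0
```

Emit:
step_arm(
  increments=[
    [0, 0, 0, 0],
    [0, 0, 0, 0],
    [0, 0, 0, 0],
  ],
)

```text
t: 10.5
tcp_pos: [0.4658, -0.0139, 0.2359]
orientation: [2.294, 2.146, 0.001]
force: [0.5, -0.4, 2.3]
grip_width: 0.0471
grasp_force: 4.0
```

Emit:
step_arm(
  increments=[
    [-7, 0, -1, 0],
    [-14, 0, -2, 0],
    [-21, 0, -2, 0],
    [-28, 0, -3, 0],
    [-35, 0, -2, 0],
  ],
)

```text
t: 11.0
tcp_pos: [0.4628, -0.0497, 0.2377]
orientation: [-2.295, -2.145, 0.001]
force: [1.1, 0.2, 2.2]
grip_width: 0.0472
grasp_force: 4.0
```

Run:
```python
from h import *
s=env.get_state(); print(s['t'],s['tcp_pos'],s['force'],s['grip_width'],s['grasp_force'])
q=env.camera('scene');p=env.camera('top')
cv2.imwrite('pics/c5.png',cv2.cvtColor(np.hstack([cv2.resize(p['pixels'][180:300,140:260],(400,400)),cv2.resize(q['pixels'][200:320,130:250],(400,400))]),cv2.COLOR_RGB2BGR))
```

```text
11.0 [ 0.46275367 -0.04973931  0.23772474] [1.11205386 0.1863222  2.23726576] 0.04724086602903599 3.9994515851140022
```

View pics/c5.png

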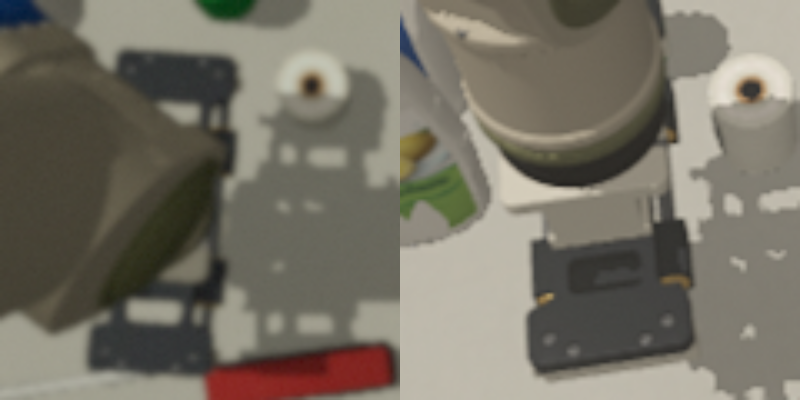

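The roll is hidden under the gripper. In the top crop the short roll at (312,88) is untouched and in the scene crop the gripper is at (610,290). I'll complete the arc.

Emit:
step_arm(
  increments=[
    [-8, 0, 1, 0],
    [-14, 0, 3, 0],
    [-21, 0, 6, 0],
    [-27, 0, 10, 0],
    [-33, 0, 14, 0],
  ],
)

```text
t: 11.6
tcp_pos: [0.4609, -0.0826, 0.2234]
orientation: [2.295, 2.145, -0.0]
force: [-0.0, -2.0, 1.7]
grip_width: 0.0471
grasp_force: 4.0
```

Emit:
step_arm(
  increments=[
    [-6, 0, 5, 0],
    [-11, 0, 10, 0],
    [-15, 0, 16, 0],
    [-19, 0, 22, 0],
    [-24, 0, 30, 0],
  ],
)

```text
t: 12.1
tcp_pos: [0.4594, -0.1057, 0.1931]
orientation: [-2.294, -2.146, -0.0]
force: [-0.1, -0.4, -1.0]
grip_width: 0.0469
grasp_force: 4.0
```

Run:
```python
from h import *
s=env.get_state(); print(s['t'],s['tcp_pos'],s['orientation'],s['force'],s['moment'],s['grip_width'],s['grasp_force'])
q=env.camera('scene');p=env.camera('top')
for n,x in(('top',p),('scene',q)): print(n,[(b['conf'],np.round(b['at'],3)) for b in env.boxes_of(x,'long_roll')])
cv2.imwrite('pics/c6.png',cv2.cvtColor(np.hstack([cv2.resize(p['pixels'][180:300,150:270],(400,400)),cv2.resize(q['pixels'][200:320,150:270],(400,400))]),cv2.COLOR_RGB2BGR))
```

```text
12.1 [ 0.45944045 -0.10567533  0.19312115] [-2.29360378e+00 -2.14627457e+00 -3.76008943e-04] [-0.14956188 -0.38429316 -0.98348292] [ 0.0006984  -0.02349161 -0.02957712] 0.046945083001605256 4.000307992100716
top [(0.94, array([ 0.626, -0.065,  0.079]))]
scene [(0.85, array([ 0.456, -0.048,  0.044])), (0.51, array([ 0.622, -0.041,  0.031]))]
```

View pics/c6.png

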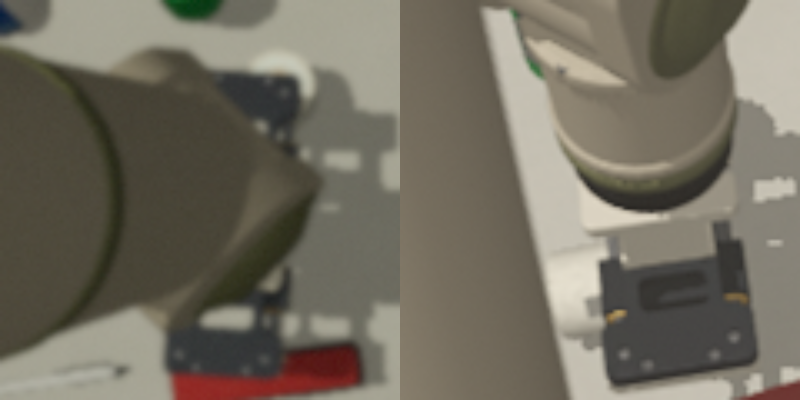

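The scene crop shows the roll lying down, its left end at (575,290), held between the fingers. I'll measure that end to centre the grasp.

Run:
```python
from h import *
q=env.camera('scene')
g=q['pixels'][275:300,185:215].astype(int).sum(2); print(g[5:20:4])
print(ray(q,(195,288.5),.024),ray(q,(195,288.5),.03))
```

```text
[[284 283 281 277 273 275 267 256 474 610 635 629 631 629 629 637 641 647
  650 645 644 641 640 653 551 237 200 207 209 212]
 [288 286 282 280 275 279 274 262 265 568 661 647 650 651 651 653 650 651
  655 653 648 645 650 659 590 365 189 207 209 210]
 [288 284 288 285 279 276 276 273 260 308 567 655 650 644 643 647 650 641
  628 630 641 632 599 590 567 419 189 209 209 210]
 [290 289 287 286 284 282 278 274 270 260 342 556 629 620 610 605 605 608
  612 615 573 467 402 411 420 352 227 207 208 202]]
[ 0.4642 -0.0357  0.024 ] [ 0.4615 -0.0363  0.03  ]
```

Emit:
step_arm(
  increments=[
    [0, 0, 0, 0],
    [0, 0, 0, 0],
    [0, 0, 0, 0],
  ],
  gripper=0.25,
)

```text
t: 12.65
tcp_pos: [0.4595, -0.1054, 0.194]
orientation: [2.294, 2.146, 0.001]
force: [0.7, 0.3, 0.2]
grip_width: 0.0578
grasp_force: 0.0
```

Emit:
step_arm(
  increments=[
    [0, 0, -25, 0],
    [0, 0, -70, 0],
    [-20, 0, -115, 0],
    [-65, 0, -130, 0],
    [-110, 0, -130, 0],
  ],
)

```text
t: 13.15
tcp_pos: [0.4529, -0.2155, 0.3265]
orientation: [2.287, 2.148, 0.004]
force: [0.5, -0.0, -0.3]
grip_width: 0.0581
grasp_force: 0.0
```

Emit:
step_arm(
  increments=[
    [-45, 0, 0, 0],
    [-90, 0, 0, 0],
    [-90, 0, 0, 0],
  ],
)

```text
t: 13.45
tcp_pos: [0.4446, -0.3109, 0.3246]
orientation: [2.299, 2.135, -0.003]
force: [-0.0, 0.0, 0.5]
grip_width: 0.0582
grasp_force: 0.0
```

Run:
```python
from h import *
s=env.get_state(); print(s['t'],s['tcp_pos'],s['orientation'])
q=env.camera('scene');p=env.camera('top')
for n,x in(('top',p),('scene',q)): print(n,[(b['conf'],np.round(b['at'],3)) for t in('long_roll','short_roll') for b in env.boxes_of(x,t)])
cv2.imwrite('pics/c7.png',cv2.cvtColor(np.hstack([cv2.resize(p['pixels'][190:290,150:250],(400,400)),cv2.resize(q['pixels'][220:320,150:250],(400,400))]),cv2.COLOR_RGB2BGR))
for n,x in(('top',p),('scene',q)):
  for (u0,v0,u1,v1) in([(150,225,250,275)] if n=='top' else [(160,255,250,315)]):
    B=(x['pixels'][v0:v1,u0:u1].astype(int).min(2)>180).astype('uint8')
    k,_,st,ce=cv2.connectedComponentsWithStats(B); 
    for i in range(1,k):
        if st[i,4]>80: print(n,st[i],ce[i]+[u0,v0])
```

```text
13.45 [ 0.44460755 -0.31093399  0.32460778] [ 2.2988549   2.13469524 -0.00264292]
top [(0.9, array([ 0.46 , -0.085,  0.043])), (0.75, array([ 0.553, -0.13 ,  0.057]))]
scene [(0.47, array([ 0.364, -0.289,  0.062]))]
```

View pics/c7.png

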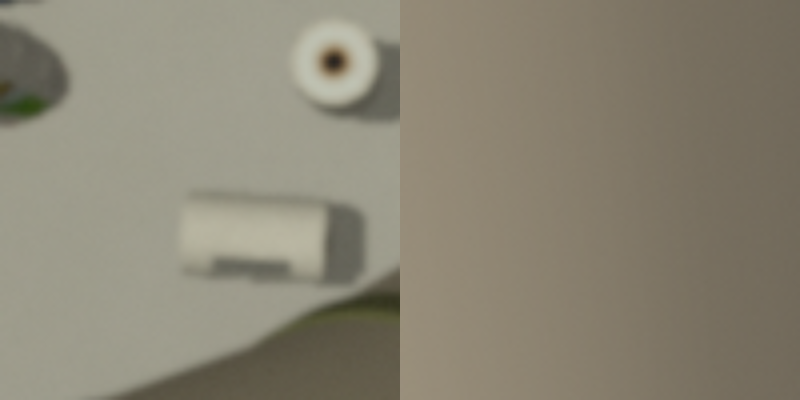

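Top view: the roll lies from (182,233) to (327,240) in the crop, nearly parallel to the printer's y. The short roll at (335,62) is untouched.

Run:
```python
from h import *
p=env.camera('top')
for z in(.024,.03): 
    a=ray(p,(195.4,248.3),z);b=ray(p,(231.8,250),z); print(a,b,(a+b)/2,np.linalg.norm(a-b),np.arctan2(-(a-b)[0]*-1,(a-b)[1]))
# top/bottom silhouette: z 0.024
print(ray(p,(150+255/4,190+197/4),.024),ray(p,(150+255/4,190+278/4),.024))
# printer trough check: guides/geometry projected
o=np.array([.5439,-.3157]);ex=np.array([.9977,-.068]);ey=np.array([.068,.9977])
W=lambda x,y,z:np.r_[o+x*ex+y*ey,z]
print('bay',W(-.003,0,.058))
im=cv2.cvtColor(p['pixels'],cv2.COLOR_RGB2BGR).copy()
x0,y0,S=260,130,4
c=cv2.resize(im[y0:y0+140,x0:x0+120],None,fx=S,fy=S)
for sx in(-.023,.017):
  for sy in(-.0425,.0425):
    u=(proj(p,W(sx,sy,.076))-[x0,y0])*S; cv2.circle(c,tuple(int(t) for t in u),4,(0,0,255),1)
for q in [(-.085,.066,.02),(-.085,-.066,.02),(-.003,0,.034)]:
    u=(proj(p,W(*q))-[x0,y0])*S; cv2.circle(c,tuple(int(t) for t in u),4,(255,0,0),1)
cv2.imwrite('pics/c8.png',c)
```

```text
[ 0.4624 -0.0426  0.024 ] [ 0.458  -0.1255  0.024 ] [ 0.4602  -0.08405  0.024  ] 0.08301668506993037 0.053026239802882805
[ 0.462  -0.0436  0.03  ] [ 0.4577 -0.126   0.03  ] [ 0.45985 -0.0848   0.03   ] 0.08251212032180484 0.05213717336735357
[ 0.4829 -0.0841  0.024 ] [ 0.4367 -0.0847  0.024 ]
bay [ 0.5409069 -0.315496   0.058    ]
```

View pics/c8.png

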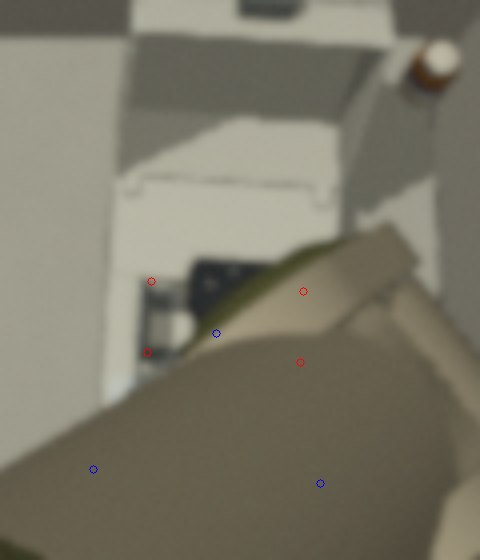

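Emit:
step_arm(
  increments=[
    [45, 0, 0, 0],
    [90, 0, 0, 0],
    [135, 0, 0, 0],
    [180, 0, 0, 0],
    [221, 0, 20, 0],
  ],
  gripper=0.6,
)

```text
t: 14.3
tcp_pos: [0.4612, -0.0819, 0.305]
orientation: [2.291, 2.147, 0.004]
force: [1.0, -0.3, -0.9]
grip_width: 0.0742
grasp_force: 0.0
```

Emit:
step_arm(
  increments=[
    [0, 0, 20, 0],
    [0, 0, 20, 0],
    [0, 0, 20, 0],
  ],
)

```text
t: 14.6
tcp_pos: [0.4607, -0.0848, 0.284]
orientation: [-2.294, -2.146, 0.001]
force: [-0.3, 0.3, 0.1]
grip_width: 0.0741
grasp_force: 0.0
```

Run:
```python
from h import *
s=env.get_state(); print(s['t'],s['tcp_pos'],R.from_rotvec(s['orientation']).as_matrix().round(3)[:2,:2])
p=env.camera('top')
o=np.array([.5439,-.3157]);ex=np.array([.9977,-.068]);ey=np.array([.068,.9977])
W=lambda x,y,z:np.r_[o+x*ex+y*ey,z]
g=p['pixels'].astype(int).sum(2)//3
for x in(-.02,-.003,.014):
  print('x',x,'pred guide tops',proj(p,W(x,.0425,.076)),proj(p,W(x,-.0425,.076)),'sides',proj(p,W(x,.066,.046)),proj(p,W(x,-.066,.046)))
  v=int(round(proj(p,W(x,0,.06))[1])); print(v,list(zip(range(284,350),g[v,284:350])))
v0,v1=185,262
print('col314',list(zip(range(v0,v1),g[v0:v1,314]))); print('trough',proj(p,W(-.003,0,.034)),'front',proj(p,W(-.085,0,.02)),'back46',proj(p,W(.03,0,.046)))
```

```text
14.6 [ 0.46069315 -0.08480579  0.28395217] [[ 0.067  0.998]
 [ 0.998 -0.067]]
x -0.02 pred guide tops [296.9 216.9] [335.2 219.3] sides [285.6 218. ] [343.3 221.7]
219 [(284, np.int64(153)), (285, np.int64(158)), (286, np.int64(172)), (287, np.int64(182)), (288, np.int64(185)), (289, np.int64(185)), (290, np.int64(183)), (291, np.int64(182)), (292, np.int64(176)), (293, np.int64(156)), (294, np.int64(117)), (295, np.int64(84)), (296, np.int64(75)), (297, np.int64(72)), (298, np.int64(68)), (299, np.int64(70)), (300, np.int64(75)), (301, np.int64(84)), (302, np.int64(91)), (303, np.int64(93)), (304, np.int64(96)), (305, np.int64(96)), (306, np.int64(95)), (307, np.int64(95)), (308, np.int64(95)), (309, np.int64(94)), (310, np.int64(94)), (311, np.int64(96)), (312, np.int64(95)), (313, np.int64(98)), (314, np.int64(99)), (315, np.int64(97)), (316, np.int64(97)), (317, np.int64(100)), (318, np.int64(103)), (319, np.int64(104)), (320, np.int64(101)), (321, np.int64(102)), (322, np.int64(100)), (323, np.int64(101)), (324, np.int64(100)), (325, np.int64(102)), (326, np.int64(105)), (327, n
[... 4619 characters left out ...]
, (233, np.int64(86)), (234, np.int64(120)), (235, np.int64(141)), (236, np.int64(159)), (237, np.int64(175)), (238, np.int64(182)), (239, np.int64(183)), (240, np.int64(180)), (241, np.int64(177)), (242, np.int64(169)), (243, np.int64(152)), (244, np.int64(134)), (245, np.int64(125)), (246, np.int64(123)), (247, np.int64(121)), (248, np.int64(121)), (249, np.int64(113)), (250, np.int64(104)), (251, np.int64(101)), (252, np.int64(101)), (253, np.int64(102)), (254, np.int64(101)), (255, np.int64(101)), (256, np.int64(102)), (257, np.int64(101)), (258, np.int64(101)), (259, np.int64(101)), (260, np.int64(100)), (261, np.int64(101))]
trough [314.2 213.3] front [311.9 249.1] back46 [315.5 198.3]
```

Emit:
step_arm(
  increments=[
    [0, 0, 30, 0],
    [0, 0, 60, 0],
    [0, 0, 82, 0],
    [0, 0, 82, 0],
  ],
)

```text
t: 15.05
tcp_pos: [0.4606, -0.086, 0.2007]
orientation: [-2.296, -2.142, 0.002]
force: [0.0, 0.1, -0.1]
grip_width: 0.074
grasp_force: 0.0
```

Emit:
step_arm(
  increments=[
    [0, 0, 0, 0],
    [0, 0, 0, 0],
    [0, 0, 0, 0],
    [0, 0, 0, 0],
    [0, 0, 0, 0],
  ],
  gripper=-1,
  newtons=15,
)

```text
t: 15.55
tcp_pos: [0.461, -0.0846, 0.2025]
orientation: [2.293, 2.146, 0.001]
force: [-0.6, -0.2, 9.5]
grip_width: 0.0467
grasp_force: 15.0
```

Emit:
step_arm(
  increments=[
    [0, 0, 0, 0],
    [0, 0, 0, 0],
    [0, 0, 0, 0],
    [0, 0, 0, 0],
  ],
)

```text
t: 15.95
tcp_pos: [0.461, -0.0847, 0.2025]
orientation: [2.294, 2.145, 0.002]
force: [-0.8, 0.2, 9.6]
grip_width: 0.0467
grasp_force: 15.0
```

Emit:
step_arm(
  increments=[
    [0, 0, -15, 0],
    [0, 0, -40, 0],
    [0, 0, -70, 0],
    [0, 0, -100, 0],
    [0, 0, -120, 0],
  ],
)

```text
t: 16.45
tcp_pos: [0.4606, -0.0847, 0.3236]
orientation: [2.294, 2.146, 0.001]
force: [0.3, 0.6, -2.1]
grip_width: 0.0469
grasp_force: 15.0
```

Emit:
step_arm(
  increments=[
    [-25, 10, 0, 0],
    [-55, 23, 0, 0],
    [-85, 36, 0, 0],
    [-115, 48, 0, 0],
    [-145, 61, 0, 0],
  ],
)

```text
t: 16.95
tcp_pos: [0.512, -0.2344, 0.3219]
orientation: [-2.294, -2.146, -0.0]
force: [1.1, 1.1, -1.8]
grip_width: 0.0468
grasp_force: 15.0
```

Emit:
step_arm(
  increments=[
    [-30, 13, 0, 0],
    [-58, 26, 0, 0],
    [-80, 34, 0, 0],
    [-80, 34, 0, 0],
    [-80, 34, 0, 0],
  ],
)

```text
t: 17.45
tcp_pos: [0.5401, -0.3155, 0.3215]
orientation: [-2.295, -2.144, 0.0]
force: [-0.2, 0.4, -1.5]
grip_width: 0.047
grasp_force: 15.0
```

Run:
```python
from h import *
s=env.get_state(); print(s['t'],s['tcp_pos'],R.from_rotvec(s['orientation']).as_matrix().round(3)[:2,:2],s['force'],s['grip_width'],s['grasp_force'])
for n in('top','scene'):
    p=env.camera(n); print([(b['conf'],np.round(b['at'],3)) for b in env.boxes_of(p,'long_roll')])
```

```text
17.45 [ 0.54012204 -0.31545225  0.32148992] [[ 0.068  0.998]
 [ 0.998 -0.068]] [-0.21241165  0.38683094 -1.46261155] 0.0470420058524547 14.99988242983818
[(0.84, array([ 0.635, -0.065,  0.081]))]
[]
```

Emit:
step_arm(
  increments=[
    [0, 1, 15, 0],
    [0, 1, 30, 0],
    [0, 1, 45, 0],
    [0, 1, 56, 0],
    [0, 1, 62, 0],
  ],
)

```text
t: 18.15
tcp_pos: [0.5412, -0.3156, 0.2578]
orientation: [-2.293, -2.144, 0.001]
force: [-0.2, 0.1, -1.0]
grip_width: 0.047
grasp_force: 15.0
```

Emit:
step_arm(
  increments=[
    [0, 0, 5, 0],
    [0, 0, 10, 0],
    [0, 0, 15, 0],
    [0, 0, 18, 0],
    [0, 0, 18, 0],
  ],
)

```text
t: 18.65
tcp_pos: [0.5415, -0.3156, 0.2415]
orientation: [-2.294, -2.146, 0.0]
force: [-0.3, -0.4, -1.2]
grip_width: 0.0471
grasp_force: 15.0
```

Emit:
step_arm(
  increments=[
    [0, 0, 1, 0],
    [0, 0, 2, 0],
    [0, 0, 3, 0],
    [0, 0, 3, 0],
  ],
)

```text
t: 19.05
tcp_pos: [0.5415, -0.3157, 0.2387]
orientation: [2.295, 2.146, 0.0]
force: [0.4, -0.7, -1.4]
grip_width: 0.0469
grasp_force: 15.0
```

Emit:
step_arm(
  increments=[
    [0, 0, 1, 0],
    [0, 0, 2, 0],
    [0, 0, 2, 0],
  ],
)

```text
t: 19.35
tcp_pos: [0.5415, -0.3157, 0.2367]
orientation: [-2.295, -2.146, -0.0]
force: [0.6, 0.5, -1.6]
grip_width: 0.0471
grasp_force: 15.0
```

Emit:
step_arm(
  increments=[
    [0, 0, 1, 0],
    [0, 0, 1, 0],
  ],
)

```text
t: 19.55
tcp_pos: [0.5414, -0.3158, 0.2365]
orientation: [2.295, 2.146, 0.001]
force: [-2.4, 1.0, 7.7]
grip_width: 0.0469
grasp_force: 15.0
```

Emit:
step_arm(
  increments=[
    [0, 0, 1, 0],
    [0, 0, 1, 0],
  ],
)

```text
t: 19.75
tcp_pos: [0.5413, -0.3159, 0.2362]
orientation: [2.295, 2.145, 0.002]
force: [-3.9, 3.3, 15.5]
grip_width: 0.047
grasp_force: 15.0
```

Emit:
step_arm(
  increments=[
    [0, 0, -1, 0],
    [0, 0, -1, 0],
  ],
)

```text
t: 19.95
tcp_pos: [0.5415, -0.3158, 0.2364]
orientation: [2.294, 2.145, 0.001]
force: [-1.9, 1.2, 8.1]
grip_width: 0.047
grasp_force: 15.0
```

Emit:
step_arm(
  increments=[
    [0, 0, 0, 0],
    [0, 0, 0, 0],
    [0, 0, 0, 0],
    [0, 0, 0, 0],
    [0, 0, 0, 0],
  ],
  gripper=0.4,
)

```text
t: 20.45
tcp_pos: [0.5415, -0.3157, 0.2356]
orientation: [-2.294, -2.146, 0.0]
force: [0.0, -0.4, -0.4]
grip_width: 0.065
grasp_force: 0.0
```

Emit:
step_arm(
  increments=[
    [0, 0, -10, 0],
    [0, 0, -30, 0],
    [0, 0, -60, 0],
    [0, 0, -100, 0],
    [0, 0, -140, 0],
  ],
)

```text
t: 20.95
tcp_pos: [0.5412, -0.3157, 0.3776]
orientation: [-2.295, -2.145, 0.001]
force: [1.0, -0.1, 0.6]
grip_width: 0.0648
grasp_force: 0.0
```

Emit:
step_arm(
  increments=[
    [45, -15, 0, 0],
    [90, -30, 0, 0],
    [135, -45, 0, 0],
    [180, -60, 0, 0],
    [200, -60, 0, 0],
  ],
)

```text
t: 21.45
tcp_pos: [0.4932, -0.1086, 0.3761]
orientation: [-2.29, -2.147, -0.001]
force: [-0.1, 0.0, 0.2]
grip_width: 0.0655
grasp_force: 0.0
```

Run:
```python
from h import *
s=env.get_state(); print(s['t'],s['tcp_pos'],s['force'],s['grip_width'])
for n in('top','scene'):
    p=env.camera(n); print(n,proj(p,[.5409,-.3155,.082]),[(t,b['conf'],np.round(b['at'],3),proj(p,b['at'])) for t in('long_roll','short_roll','cover_tab','desk_timer','specimen_cup') for b in env.boxes_of(p,t)[:2]])
    if n=='top':
        g=p['pixels'].astype(int).sum(2)//3
        print('row210',g[210,284:350].tolist()); print('col314',g[190:240,314].tolist())
        print([proj(p,np.r_[[.5409,-.3155]+a*np.array([.9977,-.068])+b*np.array([.068,.9977]),.058]).tolist() for a,b in((-.024,0),(.024,0),(0,.04),(0,-.04))])
```

```text
21.45 [ 0.4931822  -0.10864061  0.37612872] [-0.13179552  0.0455252   0.23213682] 0.0654983617217831
top [316.8 210.1] [('long_roll', 0.73, array([ 0.536, -0.313,  0.075]), array([315.3, 212.8])), ('short_roll', 0.71, array([ 0.548, -0.145,  0.056]), array([239.9, 208.9])), ('short_roll', 0.65, array([ 0.365, -0.289,  0.055]), array([304.9, 291.2])), ('cover_tab', 0.64, array([ 0.67 , -0.329,  0.082]), array([321.3, 153.2])), ('desk_timer', 0.74, array([ 0.705, -0.052,  0.044]), array([200.2, 143.2])), ('specimen_cup', 0.82, array([ 0.365, -0.292,  0.059]), array([306.8, 291.2]))]
row210 [100, 98, 104, 115, 120, 121, 121, 121, 119, 115, 109, 93, 74, 82, 117, 151, 171, 177, 179, 179, 178, 178, 178, 177, 178, 177, 178, 178, 179, 177, 178, 178, 178, 179, 179, 180, 180, 180, 179, 178, 180, 179, 179, 179, 178, 179, 180, 180, 179, 174, 159, 130, 102, 95, 102, 109, 117, 118, 116, 110, 103, 100, 101, 112, 132, 148]
col314 [181, 181, 181, 181, 181, 182, 182, 181, 179, 171, 153, 137, 142, 153, 161, 167, 172, 175, 177, 178, 178, 172, 156, 133, 117, 106, 87, 73, 69, 75, 83, 91, 90, 89, 81, 71, 71, 69, 59, 45, 26, 21, 34, 60, 82, 95, 105, 117, 121, 122]
[[315.0, 222.3], [316.0, 201.3], [297.8, 210.6], [333.1, 212.9]]
scene [333.4 207.3] [('long_roll', 0.78, array([ 0.626, -0.054,  0.084]), array([188.5, 196.3])), ('long_roll', 0.57, array([ 0.532, -0.306,  0.071]), array([329.4, 215.4])), ('short_roll', 0.65, array([ 0.539, -0.125,  0.022]), array([235.7, 243.7])), ('cover_tab', 0.65, array([ 0.68 , -0.323,  0.097]), array([317.3, 145.6])), ('desk_timer', 0.73, array([ 0.697, -0.026,  0.044]), array([173.4, 181.8])), ('desk_timer', 0.43, array([ 0.629, -0.322,  0.044]), array([321.6, 181.4])), ('specimen_cup', 0.94, array([ 0.362, -0.288,  0.061]), array([347.2, 303.1]))]
```

```bash
python3 -c "
from h import *
print(env.finish_job())"
```

```text
the job is handed in; nothing more can be done
None
```

I opened the cover and it stayed open, laid the long roll in the trough between the guides, and handed the job in at about 21 s; the final camera readings agree, but no verdict was returned.

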